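# Show the drilled can to the inspection camera

### The job

Wake the inspection camera with its three keys, pressing each fully down and letting it come up again before the next: first the round key, then the square one, then the long narrow one. Then take the can out of the open bench clamp and hold it up level in the air with its drilled base facing the lens squarely, centred on the lens at lens height and with the base 10 cm in front of it. Finish while still holding it there, still and touching nothing but your gripper; leave the other things on the bench where they are and do not bump the camera.

Things in the scene. Friction and masses are not known exactly. Their poses are not given: they have to be found in the camera images.
- can_mid (a point): the work: bare aluminium can, 53 mm diameter, 115 mm long, about 30 g, lying level in the bench clamp with its axis 80 mm above the bench; this point is its centre. Its x axis runs along the can towards the drilled base. The middle 70 mm of its length is free on both sides and below for fingers (base plate of the clamp 18 mm high, below)
- can_base (a point): centre of the can's drilled base (flat closed end with five dark holes in a ring), 57.5 mm from the can's centre along its x axis; the other end shows a dark mouth
- clamp: bolted bench clamp, grey base plate 250 x 110 mm, two V saddles 42 mm either side of its middle carry the can from below; upright end jaws 58 mm high stand open, 7 mm clear of the can's ends (their inner faces 65 mm from the middle), so the can lifts straight up; red-gripped lever at its -x end, up to 90 mm high, needs no handling. Origin at the middle of the clamp, on the bench; x along the can, towards the drilled base
- lens (a point): centre of the front glass of the inspection camera (white box 75 x 58 x 58 mm on a column at the back of the bench, black barrel 44 mm diameter). The lens looks level along this frame's -x axis (towards the robot); y is level across, z up. Its height differs from time to time, 150 to 230 mm above the bench
- camera: the same camera, its box and its column, which stands in a round steel foot of 110 mm diameter; origin 54.5 mm behind and 170 mm below the lens; axes as the lens's
- key_round_top (a point): round key, cap 32 mm in diameter, 18 mm tall: plastic key cap on its own grey box (56 x 58 mm, top 38 mm above the bench); this point is the centre of the cap's top, 51 mm above the bench with the key up. The three boxes stand in a row 70 mm apart on a steel plate on the left of the bench, in any order. The cap's y axis runs along the row. A raised grey strip runs behind the boxes, lower than they are
- key_square_top (a point): square key, cap 30 x 30 mm: otherwise as the round one
- key_bar_top (a point): long narrow key, cap 14 x 48 mm, its length along the row: otherwise as the round one
- key_round (a joint): travel of the round key in m: 0 up, 0.006 fully down; springs back by itself, about 5 N when fully down
- key_square (a joint): travel of the square key in m: 0 up, 0.006 fully down; springs back by itself, about 5 N when fully down
- key_bar (a joint): travel of the long narrow key in m: 0 up, 0.006 fully down; springs back by itself, about 5 N when fully down
- empty_a: loose empty can standing upright, the same kind as the one in the clamp (53 mm diameter, 115 mm tall), leave alone; origin at the centre of its underside
- empty_b: loose empty can standing upright, the same kind as the one in the clamp (53 mm diameter, 115 mm tall), leave alone; origin at the centre of its underside
- empty_c: loose empty can standing upright, the same kind as the one in the clamp (53 mm diameter, 115 mm tall), leave alone; origin at the centre of its underside
- mug: white ceramic mug, 80 mm diameter, 95 mm tall, handle at its +y, leave alone; origin at the centre of its underside
- wrench: open-ended wrench 180 mm long lying on the bench, leave alone; origin on its underside, x along it
- pot: terracotta pot, 124 mm diameter, 105 mm tall, leave alone; origin at the centre of its underside
Not all that is in view belongs to the job. What is shaped like the part that bears can_mid but orange is not meant.

How it is judged:
By the outcome, as a careful person would: the job done as asked, in the order asked, and still so for the second after the job is handed in, while the arm keeps its last pose, push and grip.
It also fails if it takes over 58 s, if anything falls off the work surface, if the arm or the gripper's body presses on something with over 40 N, if the wrist force passes 120 N, or if a joint passes its speed limit or range.

### The arm

A 6-joint arm with a two-finger parallel gripper is mounted at the origin on the work surface. World frame = base frame: x ahead of the robot, y to its left, z up, the work surface at z = 0. Lengths are in mm, angles in degrees, forces in N, time in s.
With the tool pointing down it reaches from about 300 to 850 mm from the base axis. Payload 4.2 kg.
Tool frame: the origin (TCP) lies at the very end of the fingers, on their centre line; the grasp point (between the pads) lies env.pinch_z behind it (env.pinch_z is the distance from the TCP to the grasp point, in mm); z points along the fingers, y is the line along which they close (so a half turn about z gives the same grasp; the last joint's range is limited). The gripper opens to 91 mm and grips with 3 to 60 N. Pads are 32 mm wide; open, the fingers measure 118 mm over their backs; the gripper's body (76 mm by 178 mm) begins 60 mm behind the grasp point.
Start: joints at [-1.146, 18.312, 89.639, -0, 72.044, -1.146], TCP at [575.016, 0, 213.976] pointing down, gripper open.
Joint ranges: [-177.97, 177.97], [-48.28, 115.42], [12.27, 149.76], [-77.06, 257.06], [2.81, 150.46], [-146.56, 146.56]. Speed limits (degrees/s): [147.25, 147.25, 180, 180, 180, 180].

### API

Orientations are given as [roll, pitch, yaw] about the fixed x, y, z axes, in that order (R = Rz(yaw) Ry(pitch) Rx(roll)).
In Python, from workcell import state, vision, job_done, env gives the robot as it stands.
- The arm moves only by the tool servo_tool, never from a script. Its argument "rows" is a list of rows, each a list of 5 numbers: the shift along the tool's x, y, z scaled (see below), then the turn about the tool's z scaled (see below), then the opening, from 0 (shut) to 1 (fully open). A call has 1 to 20 rows; each row is the pose to reach, as a shift and turn from the pose commanded when the call began, along the tool's axes at that moment; what a row does not reach only later rows make up. The controller multiplies each number of a shift by 200 mm and each number of a turn by 90 degrees. A row lasts 1/12 s, in which the tool goes at most 41.7 mm and 7.16 degrees, less where a joint would pass 70% of its speed; a pose out of reach is approached as far as the arm can. A call with a number of a shift or a turn outside -1 to 1 is refused whole. A call with a gripper value outside its range is refused whole. The fingers move at their own pace and stop on an object; "force" is the grip in N (left out, the last holds). Time passes only in rows, so rows that repeat a pose let the fingers close. It gives the time, the measured TCP pose, the force, the opening and the grip force at its end, in the units of the state.
- state(): the state, without advancing time (a new reading comes with each control period).
- vision.grab_frame(name): name is "scene" or "side" or "wrist"; returns the picture (480x640x3 uint8, red, green, blue); there is no depth.
- vision.camera_info(name): a dict with "vertical_fov" (degrees; the focal length in pixels is half the picture's height over the tangent of half this angle, whatever the lens; pixels are square), "cx", "cy" (the principal point, pixels), "T" (4x4, takes a point from camera to world coordinates). Camera axes: x right, y up, looking along -z (the intrinsics and any distortion apply to the point x, -y, -z); pixel columns grow to the right and rows downward; lengths in mm; the calibration is good to about 2 mm. A picture is of the moment at which its call begins: read the wrist's pose just before it. camera_info takes no time and is no camera call; for the wrist camera it gives the pose at the moment of the call.
- job_done(): hands the job in; it is judged then, once.
The state is a dict: "time_s": time; "qpos": joint angles; "qvel": joint speeds; "effort": joint torques, N m; "ee_pos": TCP position; "ee_rot": TCP orientation; "force": force on the tool from outside, world axes, zero at the start; "torque": the same for the moment, N m; "gripper_width": finger opening in mm; "gripper_force": force on a finger pad.
Only numpy, scipy, OpenCV 4.12 (cv2) and the standard library are available. Lean on these libraries where they do the work, as an engineer would, in place of code of your own. Each camera call takes 0.05 s, during which the arm holds its last target. There are 200 camera calls.

## Working session

There is one attempt and no reset: what is moved stays moved. The work goes in short steps, Python scripts to look and compute and a tool call to move; the robot and the scene stay as the last step left them, time stands still between calls to the robot, and variables do not carry over. Pictures are saved under pics/ and viewed, at most 10 in all, crops included, and the job is handed in when it is done.

Besides the shell and the picture viewer there is one more tool, called by a JSON object that holds its "method" and its "body", one argument or row to a line. servo_tool: Moves the arm, as the interface text tells. Its arguments: {"type":"object","properties":{"rows":{"type":"array"},"force":{"type":"number"}},"required":["rows"]}

```bash
ls; mkdir -p pics
python3 - <<'E'
from workcell import state, vision, env
import cv2
print(state()); print(env.pinch_z)
for n in ("scene","side","wrist"):
    i=vision.camera_info(n); print(n,i)
    cv2.imwrite(f"pics/{n}0.png",cv2.cvtColor(vision.grab_frame(n),cv2.COLOR_RGB2BGR))
E
```

```text
pics
{'time_s': 0.0, 'qpos': array([-1.14581590e+00,  1.83500920e+01,  8.97070790e+01, -1.50038487e-03,
        7.20428824e+01, -1.14626980e+00]), 'qvel': array([ 0.03608831, -0.00698531,  0.05967561,  0.08164917,  0.04821474,
        0.05657749]), 'effort': array([-5.01459035e-04, -4.12465632e+01, -2.31973493e+01,  7.28826877e-02,
        4.58198413e-02, -1.41870069e-04]), 'ee_pos': array([5.74491335e+02, 3.57766654e-03, 2.13131246e+02]), 'ee_rot': array([-1.79899938e+02, -5.75349707e-04,  9.00009172e+01]), 'force': array([-0.43506581, -0.12304678,  0.24793367]), 'torque': array([-0.02275248,  0.02938792,  0.0323498 ]), 'gripper_force': 0.0, 'gripper_width': 91.34405579565615}
18.8
scene {'vertical_fov': 53.21033752559977, 'cx': 312.4100890814514, 'cy': 244.1902815920202, 'T': array([[ 6.93394503e-01, -6.24082223e-01,  3.60174183e-01,
         9.08401463e+02],
       [ 7.20495120e-01,  5.93891086e-01, -3.58022569e-01,
        -4.13129505e+02],
       [ 9.53128436e-03,  5.07754622e-01,  8.61449011e-01,
         1.04698467e+03],
       [ 0.00000000e+00,  0.00000000e+00,  0.00000000e+0
[... 209 characters left out ...]
2],
       [-6.30698934e-01, -5.12603145e-01,  5.82629273e-01,
         8.21652155e+02],
       [-2.34186583e-02,  7.63014454e-01,  6.45957049e-01,
         1.09818261e+03],
       [ 0.00000000e+00,  0.00000000e+00,  0.00000000e+00,
         1.00000000e+00]])}
wrist {'vertical_fov': 63.225177040061325, 'cx': 321.7752489803387, 'cy': 244.4460357721803, 'T': array([[ 9.99999766e-01,  4.96017896e-04,  4.71144080e-04,
         5.75182231e+02],
       [-6.06699650e-04,  9.61233870e-01,  2.75733712e-01,
         7.86493763e+01],
       [-3.16110792e-04, -2.75733933e-01,  9.61233946e-01,
         3.84341538e+02],
       [ 0.00000000e+00,  0.00000000e+00,  0.00000000e+00,
         1.00000000e+00]])}
```

View pics/scene0.png

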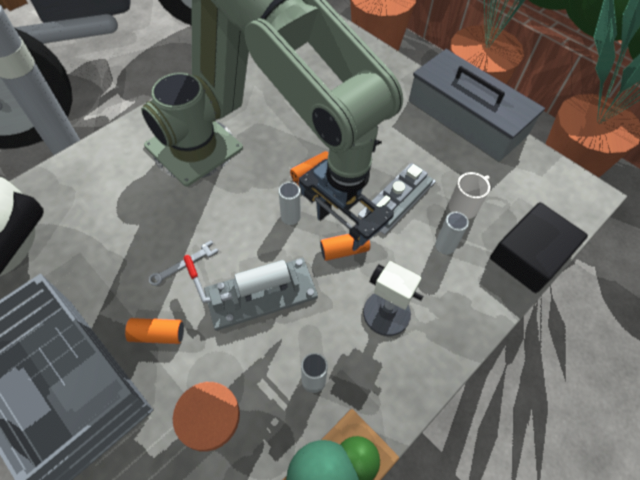

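View pics/side0.png

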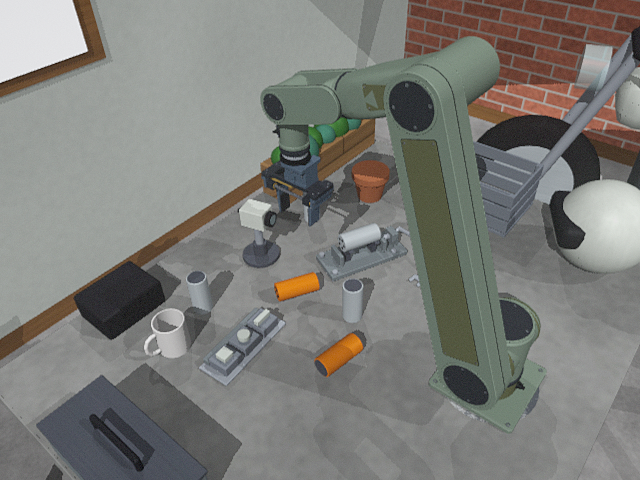

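The scene view shows a silver can in the clamp at (262,280). The orange decoys are at (345,247), (153,331) and (310,165), and the upright empties at (289,203), (454,232) and (314,372). The keys are around (390,195), with the inspection camera at (395,285). I choose the silver can lying in the clamp and will check it in a close crop.

```bash
cat > h.py <<'E'
import numpy as np, cv2
from workcell import state, vision, env
def K(i): return 240/np.tan(np.radians(i["vertical_fov"]/2))
def ray(i,u,v):
    f=K(i); d=np.array([(u-i["cx"])/f,-(v-i["cy"])/f,-1.0]); T=np.array(i["T"])
    d=T[:3,:3]@d; return T[:3,3],d/np.linalg.norm(d)
def onz(i,u,v,z):
    o,d=ray(i,u,v); return o+d*(z-o[2])/d[2]
def two(i1,p1,i2,p2):
    o1,d1=ray(i1,*p1);o2,d2=ray(i2,*p2)
    s=np.linalg.lstsq(np.c_[d1,-d2],o2-o1,rcond=None)[0]
    a,b=o1+s[0]*d1,o2+s[1]*d2; return (a+b)/2,np.linalg.norm(a-b)
def proj(i,p):
    T=np.array(i["T"]); c=T[:3,:3].T@(np.array(p)-T[:3,3]); f=K(i)
    return i["cx"]+f*c[0]/-c[2], i["cy"]-f*c[1]/-c[2]
def crop(src,x0,y0,w,h,k,out):
    im=cv2.imread(src)[y0:y0+h,x0:x0+w]; im=cv2.resize(im,None,fx=k,fy=k,interpolation=cv2.INTER_CUBIC)
    for x in range((x0//20+1)*20,x0+w,20): cv2.putText(im,str(x),((x-x0)*k,9),0,.35,(0,0,255)); cv2.line(im,((x-x0)*k,10),((x-x0)*k,16),(0,0,255))
    for y in range((y0//20+1)*20,y0+h,20): cv2.putText(im,str(y),(0,(y-y0)*k+4),0,.35,(0,0,255)); cv2.line(im,(24,(y-y0)*k),(30,(y-y0)*k),(0,0,255))
    cv2.imwrite(out,im)
E
python3 -c "
from h import *
crop('pics/scene0.png',195,150,250,190,3,'pics/sc1.png');crop('pics/side0.png',185,190,260,195,3,'pics/sd1.png')"
```

```text
(no output)
```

View pics/sc1.png

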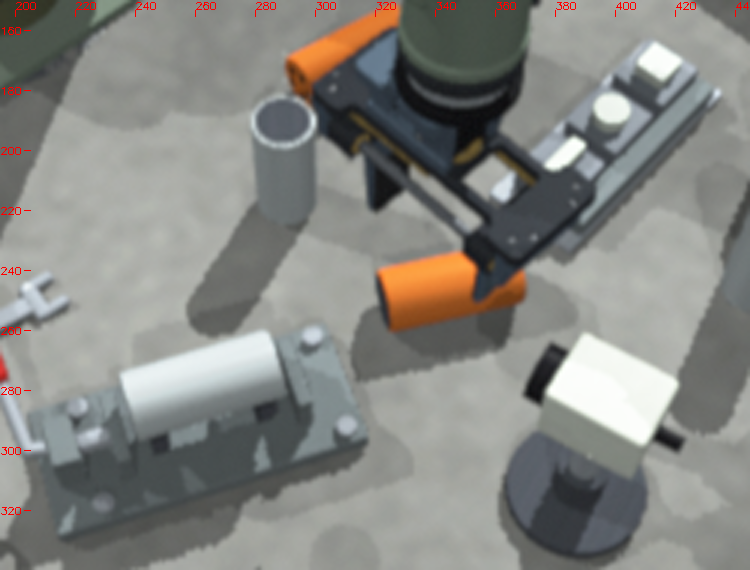

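View pics/sd1.png

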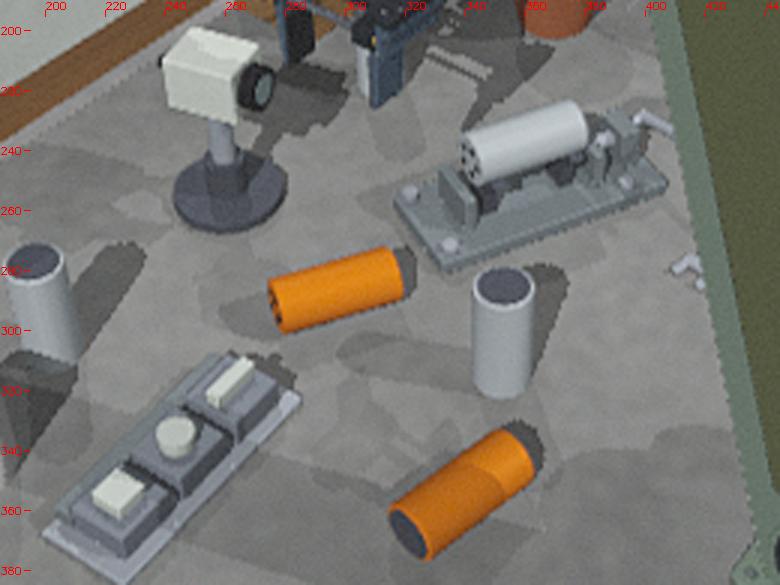

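The close crops confirm the silver can in the clamp, with its drilled base at side (341,243) pointing left. The keys in the side view are square (225,354), round (244,333) and bar (262,316). The lens is at side (272,219), and at scene (374,274) seen from behind.

Run:
```python
from h import *
np.set_printoptions(precision=1,suppress=True)
S=vision.camera_info("scene");D=vision.camera_info("side")
for n,p,q in [("sq",(224.7,353.7),(414.7,170.5)),("rd",(244,333.5),(398.7,185.7)),("bar",(262,316.3),(383.7,202.3))]:
    print(n,onz(D,*p,51),onz(S,*q,51),*two(D,p,S,q))
print("lens",*two(D,(272.7,219.3),S,(374.3,274)))
print("foot",onz(D,261.3,252.2,10),onz(S,387,314,10))
# box top corners
c=lambda x,y,X,Y:(x/3+X,y/3+Y)
def s(x,y):return c(x,y,195,150)
def d(x,y):return c(x,y,185,190)
for a,b in [((588,335),(259,42)),((545,400),(240,82)),((677,385),(190,28)),((633,446),(166,66))]:
    print("box",*two(S,s(*a),D,d(*b)))
# can : base centre & mouth centre
print("base",onz(D,*d(470,156),80), "topline scene z106.5", onz(S,*s(268,333),106.5),onz(S,*s(122,374),106.5))
print("side topline",onz(D,*d(463,133),106),onz(D,*d(574,101),106))
for a,b in [((60,537),(665,185)),((366,438),(447,270))]: print("plate",onz(S,*s(*a),18),onz(D,*d(*b),18))
for n,p in [("empt",(256.6,284.7)),]: pass
print("emptyc top",onz(S,314,364,115),"empty near keys",onz(D,*d(35,262),115),onz(D,*d(504,285),115))
print("mug",onz(D,169,318,95),onz(S,473,185,95))
print("orange",onz(D,*d(340,290),40),onz(D,*d(465,495),40))
```

```text
sq [510.9 357.   51. ] [515.6 355.7  51. ] [513.8 356.6  48.5] 2.672381397241603
rd [518.5 285.2  51. ] [519.5 286.4  51. ] [519.  285.7  51.1] 1.556433397602824
bar [522.2 217.4  51. ] [527.9 218.4  51. ] [525.5 217.7  49.1] 4.863906442366815
lens [676.1   1.2 154.3] 0.7750252133547906
foot [728.   12.2  10. ] [729.3  12.9  10. ]
box [685.3  10.  210. ] 27.873684294201254
box [698.4  -2.4 147.8] 15.865834792578857
box [751.7  27.7 206.9] 21.40757825844742
box [766.8  20.  147.1] 26.81244205232769
base [ 516.8 -107.5   80. ] topline scene z106.5 [503.4 -97.8 106.5] [ 455.1 -197.9  106.5]
side topline [ 523.9 -105.9  106. ] [ 468.5 -208.5  106. ]
plate [ 486.7 -298.2   18. ] [ 382.  -246.4   18. ]
plate [587.2 -75.4  18. ] [478.6 -22.6  18. ]
emptyc top [ 718.1 -213.3  115. ] empty near keys [704.  262.6 115. ] [369.2  37.9 115. ]
mug [667.8 386.7  95. ] [663.2 392.1  95. ]
orange [525.5  73.8  40. ] [297.9 184.2  40. ]
```

{"method": "servo_tool", "body": {
  "rows": [
    [0.1,-0.03,0.05,0,0],
    [0.25,-0.08,0.15,0,0],
    [0.4,-0.13,0.25,0,0],
    [0.55,-0.18,0.33,0,0],
    [0.7,-0.22,0.4,0,0],
    [0.85,-0.26,0.45,0,0],
    [0.93,-0.28,0.45,0,0],
    [0.95,-0.28,0.45,0,0],
    [0.95,-0.28,0.45,0,0],
    [0.95,-0.28,0.45,0,0]
  ],
  "force": 40
}}

```text
time_s: 0.98
ee_pos: [519.5, 189.5, 124.1]
ee_rot: [180.0, 0.0, 90.0]
force: [-0.3, -0.1, 0.7]
gripper_width: 27.5
gripper_force: 0.0
```

Run:
```python
from h import *
i=vision.camera_info("wrist"); im=vision.grab_frame("wrist"); cv2.imwrite("pics/w1.png",cv2.cvtColor(im,cv2.COLOR_RGB2BGR))
s=state(); print(s["ee_pos"],s["ee_rot"],s["gripper_width"],s["time_s"])
for p in [(513.8,356.6,51),(519,285.7,51),(525.5,217.7,51)]: print(proj(i,p))
import json; json.dump({k:np.array(v).tolist() for k,v in i.items()},open("w1.json","w"))
```

```text
[519.53861551 189.13548367 124.25900616] [1.79954608e+02 1.92363260e-02 8.99631512e+01] 23.48471094614958 1.0333
(np.float64(309.9651137297573), np.float64(-37.98879727705187))
(np.float64(319.8297083411719), np.float64(101.62182653474102))
(np.float64(330.2022870861925), np.float64(214.85923162798142))
```

View pics/w1.png

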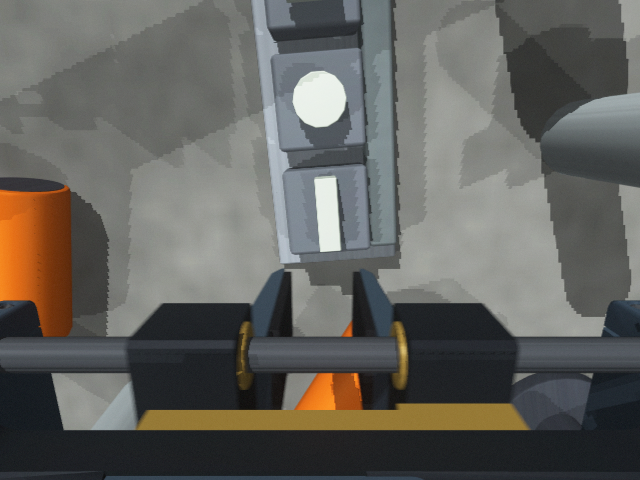

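The wrist view shows the round key at (320,99) and the bar at (328,214), both within 2 px of prediction, so the key positions are good.

{"method": "servo_tool", "body": {
  "rows": [
    [0.1,0,0.05,0,0],
    [0.25,0,0.15,0,0],
    [0.4,0,0.22,0,0],
    [0.48,0,0.27,0,0],
    [0.485,0,0.3,0,0],
    [0.485,0,0.33,0,0],
    [0.485,0,0.355,0,0],
    [0.485,0,0.37,0,0],
    [0.485,0,0.38,0,0],
    [0.485,0,0.39,0,0],
    [0.485,0,0.395,0,0],
    [0.485,0,0.398,0,0],
    [0.485,0,0.398,0,0]
  ]
}}

```text
time_s: 2.12
ee_pos: [519.2, 285.9, 45.2]
ee_rot: [180.0, 0.1, 90.0]
force: [-1.0, -4.1, 5.9]
gripper_width: 0.3
gripper_force: 3.0
```

{"method": "servo_tool", "body": {
  "rows": [
    [0,0,0.006,0,0],
    [0,0,0.012,0,0],
    [0,0,0.012,0,0]
  ]
}}

```text
time_s: 2.37
ee_pos: [519.3, 285.9, 44.7]
ee_rot: [179.9, 0.1, 90.0]
force: [-4.4, -6.9, 16.5]
gripper_width: 0.7
gripper_force: 8.4
```

{"method": "servo_tool", "body": {
  "rows": [
    [0,0,-0.03,0,0],
    [0,0,-0.08,0,0],
    [0,0,-0.13,0,0],
    [0.05,0,-0.14,0,0],
    [0.18,-0.015,-0.14,0,0],
    [0.3,-0.025,-0.14,0,0],
    [0.35,-0.025,-0.14,0,0],
    [0.35,-0.025,-0.1,0,0],
    [0.35,-0.025,-0.07,0,0],
    [0.35,-0.025,-0.05,0,0],
    [0.35,-0.025,-0.035,0,0],
    [0.35,-0.025,-0.02,0,0],
    [0.35,-0.025,-0.01,0,0],
    [0.35,-0.025,0,0,0],
    [0.35,-0.025,0,0,0],
    [0.35,-0.025,0,0,0]
  ]
}}

```text
time_s: 3.7
ee_pos: [513.3, 355.9, 44.7]
ee_rot: [-179.9, 0.0, 90.0]
force: [-6.1, -3.4, 17.6]
gripper_width: 0.6
gripper_force: 8.7
```

{"method": "servo_tool", "body": {
  "rows": [
    [0,0,-0.03,0,0],
    [0,0,-0.08,0,0],
    [0,0,-0.14,0,0],
    [-0.1,0.01,-0.16,0,0],
    [-0.25,0.02,-0.16,0,0],
    [-0.42,0.035,-0.16,0,0],
    [-0.58,0.05,-0.16,0,0],
    [-0.68,0.055,-0.16,0,0],
    [-0.69,0.055,-0.15,0,0],
    [-0.69,0.055,-0.1,0,0],
    [-0.69,0.055,-0.07,0,0],
    [-0.69,0.055,-0.05,0,0],
    [-0.69,0.055,-0.035,0,0],
    [-0.69,0.055,-0.02,0,0],
    [-0.69,0.055,-0.01,0,0],
    [-0.69,0.055,0,0,0],
    [-0.69,0.055,0,0,0],
    [-0.69,0.055,0,0,0]
  ]
}}

```text
time_s: 5.2
ee_pos: [524.7, 219.7, 44.6]
ee_rot: [180.0, -0.0, 90.0]
force: [-6.3, -2.3, 19.0]
gripper_width: 0.5
gripper_force: 9.5
```

{"method": "servo_tool", "body": {
  "rows": [
    [0,0,-0.05,0,0],
    [0,0,-0.15,0,0],
    [0,0,-0.3,0,0],
    [-0.05,0,-0.45,0,0.3],
    [-0.15,0,-0.6,0,0.6],
    [-0.3,0,-0.7,0,1],
    [-0.48,0,-0.8,0,1],
    [-0.66,0,-0.9,0,1],
    [-0.82,0,-0.9,0,1],
    [-0.95,0,-0.9,0,1],
    [-0.95,0,-0.9,0,1]
  ]
}}

```text
time_s: 6.12
ee_pos: [525.3, 25.5, 222.4]
ee_rot: [179.9, 0.1, 89.8]
force: [0.1, 0.1, -0.6]
gripper_width: 51.0
gripper_force: 0.0
```

{"method": "servo_tool", "body": {
  "rows": [
    [-0.1,-0.03,0,0.03,1],
    [-0.25,-0.08,0,0.08,1],
    [-0.42,-0.13,0,0.13,1],
    [-0.6,-0.18,0,0.18,1],
    [-0.77,-0.23,0,0.23,1],
    [-0.92,-0.28,0,0.27,1],
    [-0.98,-0.3,0,0.278,1],
    [-0.98,-0.3,0,0.278,1],
    [-0.98,-0.3,0,0.278,1],
    [-0.98,-0.3,0,0.278,1]
  ]
}}

```text
time_s: 6.95
ee_pos: [465.6, -165.8, 221.8]
ee_rot: [-180.0, -0.1, 65.1]
force: [0.2, -0.5, 0.5]
gripper_width: 91.1
gripper_force: 0.0
```

Run:
```python
from h import *
i=vision.camera_info("wrist"); im=vision.grab_frame("wrist"); cv2.imwrite("pics/w2.png",cv2.cvtColor(im,cv2.COLOR_RGB2BGR))
s=state(); print(s["ee_pos"],s["ee_rot"],s["qpos"],s["time_s"])
import json; json.dump({k:np.array(v).tolist() for k,v in i.items()},open("w2.json","w"))
```

```text
[ 465.5970712  -165.67530195  221.81889185] [-1.79996262e+02 -3.71126795e-02  6.50894967e+01] [-2.09460229e+01  1.07093376e+01  9.89933082e+01  3.96004119e-02
  7.02985211e+01  3.95112871e+00] 7.0
```

View pics/w2.png

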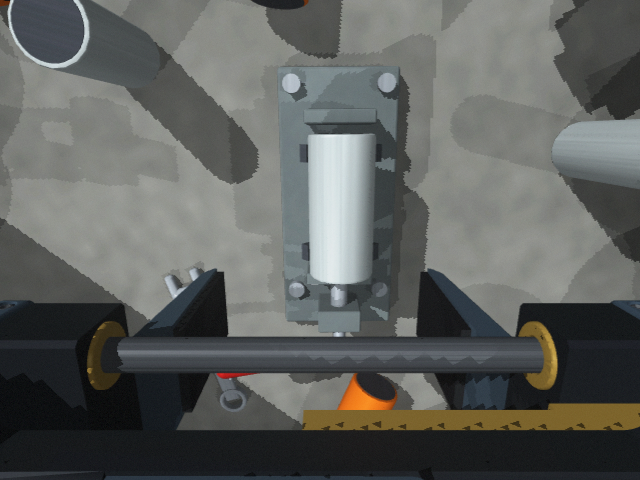

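The wrist view shows the silver can in the clamp, spanning about (308..377, 135..282), nearly vertical in the image.

Run:
```python
from h import *
import json
np.set_printoptions(precision=1,suppress=True)
i=json.load(open("w2.json")); g=cv2.imread("pics/w2.png").astype(int)
m=(g.min(2)>150)
rows=[];
for v in range(150,271,10):
    x=np.where(m[v,295:390])[0]+295; rows.append((v,x.min(),x.max()))
print(rows)
mid=[onz(i,(a+b+1)/2,v,80)[:2] for v,a,b in rows]
# fix: rays at midline meet axis plane x-section; fit line
p=np.polyfit([q[1] for q in mid],[q[0] for q in mid],1); d=np.array([p[0],1]);d/=np.linalg.norm(d)
print("yaw",np.degrees(np.arctan2(d[1],d[0])))
col=np.where(m[110:310,341])[0]+110; print(col.min(),col.max())
e1=onz(i,341,col.min(),106.5);e2=onz(i,341,col.max()+1,106.5);print(e1,e2,np.linalg.norm(e1-e2),(e1+e2)/2)
c=(e1+e2)/2; a=np.mean(mid,0); print("axis pt nearest", a+d*((c[:2]-a)@d))
for v,l,r in rows[::6]: print(np.linalg.norm(onz(i,l,v,84)-onz(i,r+1,v,84)))
# clamp plate edges check: rows 90..300
print("plate mid",onz(i,(278+401)/2,66,18),onz(i,(285+393)/2,322,18))
```

```text
[(150, np.int64(309), np.int64(362)), (160, np.int64(309), np.int64(362)), (170, np.int64(308), np.int64(361)), (180, np.int64(309), np.int64(361)), (190, np.int64(309), np.int64(361)), (200, np.int64(309), np.int64(360)), (210, np.int64(309), np.int64(360)), (220, np.int64(309), np.int64(359)), (230, np.int64(309), np.int64(359)), (240, np.int64(310), np.int64(359)), (250, np.int64(310), np.int64(358)), (260, np.int64(310), np.int64(358)), (270, np.int64(310), np.int64(358))]
yaw 64.86953336657824
135 298
[ 510.8 -101.5  106.5] [ 459.3 -216.2  106.5] 125.67480226759592 [ 485.1 -158.9  106.5]
axis pt nearest [ 481.8 -157.3]
41.62382536785343
41.7989622705588
41.1500827379984
plate mid [537.5 -49.5  18. ] [ 434.4 -276.9   18. ]
```

Run:
```python
from h import *
import json
np.set_printoptions(precision=1,suppress=True)
i=json.load(open("w2.json")); g=cv2.imread("pics/w2.png").astype(int)
for v in (160,210,260): print(g[v,300:384:3,1])
print(g[270:300:2,330,1])
G=cv2.GaussianBlur(g[:,:,1].astype(np.float32),(1,9),0)
L=[];R=[];V=range(150,271,5)
for v in V:
    dx=np.diff(G[v]); L.append(300+np.argmax(dx[300:320])+1); R.append(365+np.argmax(abs(dx[365:385]))+1)
print(L,R)
m=[onz(i,(a+b)/2,v,83)[:2] for a,b,v in zip(L,R,V)]
d=np.array(m[-1])-0; p=np.polyfit([q[1] for q in m],[q[0] for q in m],1); d=np.array([p[0],1]);d/=np.linalg.norm(d)
print("yaw",np.degrees(np.arctan2(*d[::-1])),"mid",np.mean(m,0))
e1=onz(i,342,135,106.5);e2=onz(i,342,283,106.5);c=((e1+e2)/2)[:2];print(np.linalg.norm(e1-e2),c)
a=np.mean(m,0);print(a+d*((c-a)@d), [np.linalg.norm(onz(i,L[k],V[k],85)-onz(i,R[k],V[k],85)) for k in (0,12,24)])
```

```text
[ 84  75  59 183 200 206 213 216 224 226 225 228 222 221 222 221 211 202
 202 191 174 155 138 112  98  69  43  80]
[126 125 127 171 199 211 217 218 226 228 228 230 228 222 221 214 204 201
 194 178 160 145 128 108  95  67  64  63]
[123 125  95 109 197 209 216 222 226 231 233 233 228 222 218 206 196 192
 183 168 149 130 115  98  70  64  64  62]
[234 232 233 234 234 233 224  86  63  84  99 107  96  93  94]
[np.int64(308), np.int64(308), np.int64(308), np.int64(308), np.int64(308), np.int64(308), np.int64(308), np.int64(309), np.int64(309), np.int64(309), np.int64(309), np.int64(309), np.int64(309), np.int64(309), np.int64(309), np.int64(309), np.int64(309), np.int64(309), np.int64(309), np.int64(309), np.int64(310), np.int64(310), np.int64(310), np.int64(310), np.int64(310)] [np.int64(376), np.int64(376), np.int64(381), np.int64(369), np.int64(375), np.int64(375), np.int64(375), np.int64(375), np.int64(374), np.int64(374), np.int64(374), np.int64(374), np.int64(374), np.int64(374), np.int64(374), np.int64(368), np.int64(373), np.int64(373), np.int64(373), np.int64(373), np.int64(373), np.int64(373), np.int64(372), np.int64(372), np.int64(372)]
yaw 65.37738311424795 mid [ 487.9 -156. ]
112.0485090617727 [ 488.5 -153. ]
[ 489.1 -153.2] [np.float64(52.24700281347136), np.float64(52.08124079024302), np.float64(51.900643690097695)]
```

{"method": "servo_tool", "body": {
  "rows": [
    [0.05,0.04,0.05,0,1],
    [0.104,0.081,0.15,0,1],
    [0.104,0.081,0.3,0,1],
    [0.104,0.081,0.45,0,1],
    [0.104,0.081,0.57,0,1],
    [0.104,0.081,0.67,0,1],
    [0.104,0.081,0.74,0,1],
    [0.104,0.081,0.78,0,1],
    [0.104,0.081,0.805,0,1],
    [0.104,0.081,0.805,0,1],
    [0.104,0.081,0.805,0,1]
  ],
  "force": 12
}}

```text
time_s: 7.92
ee_pos: [489.3, -154.7, 61.3]
ee_rot: [179.9, -0.0, 65.0]
force: [0.8, -0.6, 0.2]
gripper_width: 91.1
gripper_force: 0.0
```

{"method": "servo_tool", "body": {
  "rows": [
    [0,0,0,0,0.5],
    [0,0,0,0,0.45],
    [0,0,0,0,0.4],
    [0,0,0,0,0.4],
    [0,0,0,0,0.3],
    [0,0,0,0,0.3],
    [0,0,0,0,0.3],
    [0,0,0,0,0.3],
    [0,0,0,0,0.3],
    [0,0,0,0,0.3]
  ],
  "force": 12
}}

```text
time_s: 8.75
ee_pos: [487.8, -154.7, 61.0]
ee_rot: [-179.9, 0.0, 65.0]
force: [-3.7, 1.8, 4.3]
gripper_width: 52.7
gripper_force: 12.0
```

{"method": "servo_tool", "body": {
  "rows": [
    [0,0,-0.01,0,0.3],
    [0,0,-0.04,0,0.3],
    [0,0,-0.09,0,0.3],
    [0,0,-0.16,0,0.3],
    [0,0,-0.25,0,0.3],
    [0,0,-0.36,0,0.3],
    [0,0,-0.48,0,0.3],
    [0,0,-0.6,0,0.3],
    [0,0,-0.72,0,0.3],
    [0,0,-0.83,0,0.3],
    [0,0,-0.92,0,0.3],
    [0,0,-0.98,0,0.3],
    [0,0,-1,0,0.3],
    [0,0,-1,0,0.3]
  ]
}}

```text
time_s: 9.92
ee_pos: [489.3, -155.3, 262.7]
ee_rot: [179.8, -0.0, 65.0]
force: [0.5, -1.2, 0.0]
gripper_width: 53.0
gripper_force: 12.0
```

{"method": "servo_tool", "body": {
  "rows": [
    [0.02,0.003,0,0.01,0.3],
    [0.06,0.008,0,0.04,0.3],
    [0.12,0.016,0,0.08,0.3],
    [0.2,0.027,0,0.14,0.3],
    [0.29,0.04,0,0.2,0.3],
    [0.38,0.05,0,0.26,0.3],
    [0.47,0.06,0,0.32,0.3],
    [0.56,0.075,0,0.38,0.3],
    [0.64,0.085,0,0.44,0.3],
    [0.7,0.095,0,0.5,0.3],
    [0.75,0.1,0,0.55,0.3],
    [0.78,0.107,0,0.58,0.3],
    [0.789,0.107,0,0.587,0.3],
    [0.789,0.107,0,0.587,0.3],
    [0.789,0.107,0,0.587,0.3],
    [0.789,0.107,0,0.587,0.3]
  ]
}}

```text
time_s: 11.25
ee_pos: [574.2, -21.4, 260.6]
ee_rot: [-180.0, 0.0, 12.2]
force: [0.8, -0.4, -0.7]
gripper_width: 52.6
gripper_force: 12.0
```

Run:
```python
from h import *
import json
s=state(); print(s["ee_pos"],s["ee_rot"],s["gripper_width"],s["time_s"])
a=[]
for n in ("wrist","side","scene"):
    i=vision.camera_info(n); im=vision.grab_frame(n); cv2.imwrite(f"pics/{n}3.png",cv2.cvtColor(im,cv2.COLOR_RGB2BGR))
    json.dump({k:np.array(v).tolist() for k,v in i.items()},open(n+"3.json","w"))
    print(n,proj(i,(676,1,154)))
```

```text
[574.23937728 -21.37000232 260.60619463] [-1.79997323e+02  4.52340118e-02  1.21579636e+01] 52.5568565863359 11.25
wrist (np.float64(321.8061224003003), np.float64(92.90029174705154))
side (np.float64(272.6325521175658), np.float64(219.35446125971683))
scene (np.float64(374.0122293615626), np.float64(274.06823736726835))
```

View pics/wrist3.png

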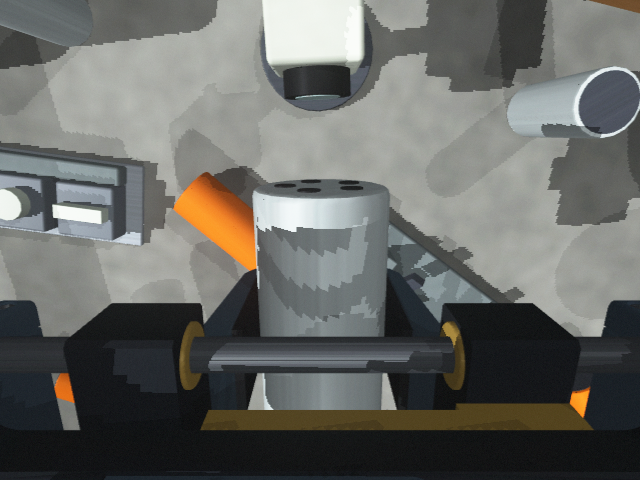

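The wrist view shows the held can with its drilled base up at (320,188). The lens barrel is at x 284–351 with its front at about (317,97). I'll take a close crop of the lens in the wrist and side views to refine it.

Run:
```python
from h import *
crop('pics/wrist3.png',245,0,150,210,2,'/tmp/a.png');crop('pics/side3.png',225,195,75,70,6,'/tmp/b.png')
a=cv2.imread('/tmp/a.png');b=cv2.imread('/tmp/b.png')
print(a.shape,b.shape)
o=np.zeros((420,300+450,3),np.uint8);o[:,:300]=a;o[:420,300:]=b[:420];cv2.imwrite('pics/m1.png',o)
g=cv2.imread('pics/wrist3.png').astype(int)[:,:,1]
for v in (5,20,40,55,75,85,92,100): print(v,[(u,g[v,u-1],g[v,u+1]) for u in range(250,385) if abs(g[v,u+1]-g[v,u-1])>45])
```

```text
(420, 300, 3) (420, 450, 3)
5 [(262, np.int64(171), np.int64(240)), (360, np.int64(226), np.int64(177)), (361, np.int64(202), np.int64(151)), (367, np.int64(102), np.int64(162))]
20 [(263, np.int64(153), np.int64(236)), (264, np.int64(179), np.int64(246)), (361, np.int64(233), np.int64(186)), (362, np.int64(212), np.int64(154)), (363, np.int64(186), np.int64(109)), (364, np.int64(154), np.int64(76)), (377, np.int64(97), np.int64(146)), (378, np.int64(98), np.int64(161))]
40 [(264, np.int64(94), np.int64(218)), (265, np.int64(98), np.int64(246)), (361, np.int64(235), np.int64(188)), (362, np.int64(215), np.int64(159)), (363, np.int64(188), np.int64(104)), (364, np.int64(159), np.int64(67))]
55 [(265, np.int64(101), np.int64(211)), (266, np.int64(103), np.int64(244)), (361, np.int64(234), np.int64(185)), (362, np.int64(214), np.int64(156)), (363, np.int64(185), np.int64(101)), (364, np.int64(156), np.int64(64))]
75 [(266, np.int64(151), np.int64(100)), (277, np.int64(87), np.int64(153)), (283, np.int64(110), np.int64(44)), (349, np.int64(30), np.int64(82)), (350, np.int64(32), np.int64(98)), (378, np.int64(100), np.int64(153)), (379, np.int64(98), np.int64(168))]
85 [(350, np.int64(31), np.int64(87)), (373, np.int64(101), np.int64(155)), (374, np.int64(100), np.int64(170))]
92 [(276, np.int64(150), np.int64(103)), (284, np.int64(89), np.int64(43)), (350, np.int64(28), np.int64(82)), (369, np.int64(103), np.int64(150)), (370, np.int64(101), np.int64(169))]
100 [(285, np.int64(151), np.int64(93)), (356, np.int64(100), np.int64(150)), (357, np.int64(102), np.int64(170))]
```

View pics/m1.png

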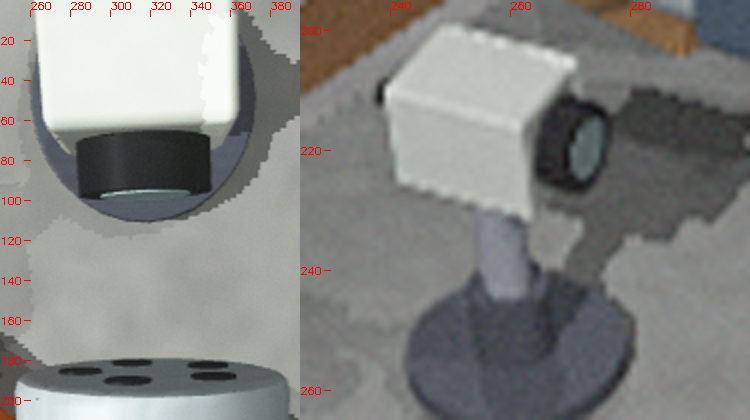

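The crop shows the glass centre at side (272.4,219.9). In the wrist view the barrel's front corners are at (284,97) and (350,97), so its centre is (317,97).

Run:
```python
from h import *
import json
from scipy.optimize import least_squares
np.set_printoptions(precision=1,suppress=True)
W,D,S=[json.load(open(n+"3.json")) for n in("wrist","side","scene")]
l,e=two(W,(317,97),D,(272.4,219.9));print("lens",l,e)
print("W/S",*two(W,(317,97),S,(374.3,274)))
z=l[2]
for u0,u1,v in[(283,349.5,75),(284,350,92)]:
    a,b=onz(W,u0,v,z+4),onz(W,u1,v,z+4);print("barrel",np.linalg.norm(a-b),(a+b)/2)
P=[onz(W,u,v,12)[:2] for u,v in[(285,100),(276,92),(266.5,75),(356.5,100),(369.5,92),(373.5,85),(378.5,75)]]
r=least_squares(lambda q:np.hypot(*(np.array(P)-q[:2]).T)-q[2],[730,12,55]).x;print("foot",r)
d=r[:2]-l[:2];print("yaw",np.degrees(np.arctan2(d[1],d[0])),np.linalg.norm(d))
# box side edges -> yaw (bottom/top corners along x): left edge rows 5..55 
for zz in(z+29,):
    a,b=onz(W,262.3,5,zz),onz(W,265.5,55,zz);print("box L",a,b,np.degrees(np.arctan2(*(a-b)[1::-1])))
# can base
ee=state()["ee_pos"];zc=ee[2]+18.8
for u0,u1,v in[(253.5,388.5,200),(258,386.5,270),(260,385,310)]:
    a,b=onz(W,u0,v,zc+6),onz(W,u1,v,zc+6);print("can",np.linalg.norm(a-b),(a+b)/2)
print("base top rim",onz(W,321,199.5,zc+26.5),"bot rim",onz(W,321,179,zc-26.5)); print(ee,zc)
```

```text
lens [673.1   4.  155.3] 1.1851053779087828
W/S [673.9   4.3 147.1] 1.4964696471480823
barrel 42.96605772876693 [685.4   6.7 159.3]
barrel 43.12206055978053 [675.4   4.1 159.3]
foot [730.9  12.3  62.1]
yaw 8.173374687703976 58.30389087916138
box L [711.4  42.8 184.3] [686.5  36.6 184.3] 13.861755458688224
can 50.87546292563956 [627.2  -9.2 285.8]
can 50.96458915074817 [599.9 -15.5 285.8]
can 51.10744971120587 [583.  -19.3 285.8]
base top rim [630.7  -8.5 306.3] bot rim [631.2  -8.2 253.3]
[574.4 -21.4 261. ] 279.800832653414
```

{"method": "servo_tool", "body": {
  "rows": [
    [0,0,-0.03,0,0.3],
    [0.02,0,-0.1,0,0.3],
    [0.06,0,-0.2,0,0.3],
    [0.12,0,-0.32,0,0.3],
    [0.18,0,-0.44,0,0.3],
    [0.24,0,-0.55,0,0.3],
    [0.3,0,-0.63,0,0.3],
    [0.34,0,-0.68,0,0.3],
    [0.35,0,-0.7,0,0.3],
    [0.35,0,-0.7,0,0.3],
    [0.35,0,-0.7,0,0.3],
    [0.35,0,-0.7,0,0.3]
  ]
}}

```text
time_s: 12.4
ee_pos: [642.3, -6.5, 400.2]
ee_rot: [-180.0, 0.1, 12.1]
force: [-0.3, -0.4, -0.5]
gripper_width: 52.7
gripper_force: 12.0
```

Run:
```python
from h import *
import json
s=state(); print(s["ee_pos"],s["ee_rot"],s["gripper_width"],s["time_s"])
i=vision.camera_info("wrist"); im=vision.grab_frame("wrist"); cv2.imwrite("pics/w4.png",cv2.cvtColor(im,cv2.COLOR_RGB2BGR))
json.dump({k:np.array(v).tolist() for k,v in i.items()},open("w4.json","w"))
p=proj(i,(710,10,150)); print(p, np.degrees(np.arctan2(i["T"][1][0],i["T"][0][0])))
x=max(0,int(p[0])-75);y=max(0,int(p[1])-60)
crop('pics/w4.png',x,y,150,min(145,480-y),4,'pics/w4c.png')
```

```text
[642.25024933  -6.51518506 400.21911062] [-1.79979193e+02  1.06133302e-01  1.21387704e+01] 52.66268851932625 12.4
(np.float64(320.4881481671855), np.float64(141.39364570588842)) -77.89626423366265
```

View pics/w4c.png

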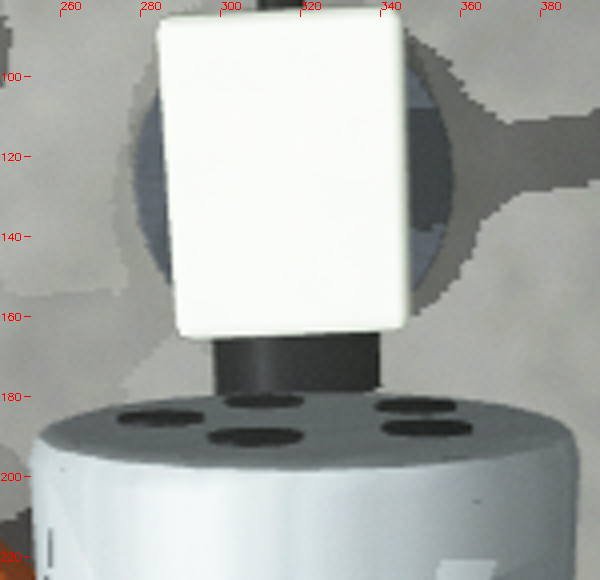

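The crop shows the camera from above: box-top corners at (285,85), (345,83), (347,162.5) and (290.5,165.5), barrel midline at x 319, and foot extremes at x 278 and 358 on row 124.

Run:
```python
from h import *
import json
np.set_printoptions(precision=2,suppress=True)
W=json.load(open("w4.json"));yaw=lambda a:np.degrees(np.arctan2(a[1],a[0]))
z=184
TL,TR,BR,BL=[onz(W,*p,z) for p in[(285,85.25),(345,83.25),(347,162.5),(290.5,165.5)]]
print("box sizes",np.linalg.norm(TL-BL),np.linalg.norm(TR-BR),np.linalg.norm(TL-TR),np.linalg.norm(BL-BR))
print("yaw L,R,B,F",yaw(TL-BL),yaw(TR-BR),yaw(TL-TR)-90,yaw(BL-BR)-90)
print("centre",(TL+TR+BL+BR)/4,"front mid",(BL+BR)/2)
a,b=onz(W,278.25,123.5,12),onz(W,358.25,123.5,12);print("foot",(a+b)/2,np.linalg.norm(a-b))
print("barrel mid",(onz(W,298.25,173,157)+onz(W,339.75,173,157))/2)
# can
ee=np.array([642.25,-6.5,400.2]);g=cv2.imread("pics/w4.png").astype(int)[:,:,1]
for v in (200,240,280): print(v,[(u,g[v,u-1],g[v,u+1]) for u in list(range(245,275))+list(range(375,400)) if abs(g[v,u+1]-g[v,u-1])>40])
# base edge visible in crop: left edge (35,480) right (577,470)
for u0,u1,v in[(253.5,389.5,200)]:
    p,q=onz(W,u0,v,419+6),onz(W,u1,v,419+6);print((p+q)/2-ee)
```

```text
box sizes 73.05040451719573 71.87908894096539 55.480513329151 55.19198671786309
yaw L,R,B,F 14.824839941576109 14.60041158893884 13.87849337141779 15.09012626113406
centre [724.57  16.48 184.  ] front mid [689.53   7.27 184.  ]
foot [729.51  17.79  12.  ] 109.60476104818075
barrel mid [678.44   4.84 157.  ]
200 [(252, np.int64(136), np.int64(197)), (253, np.int64(164), np.int64(210)), (389, np.int64(103), np.int64(156)), (390, np.int64(113), np.int64(165))]
240 [(254, np.int64(111), np.int64(191)), (255, np.int64(125), np.int64(210)), (256, np.int64(191), np.int64(135)), (257, np.int64(210), np.int64(87)), (258, np.int64(135), np.int64(93)), (387, np.int64(103), np.int64(156)), (388, np.int64(101), np.int64(173))]
280 [(256, np.int64(29), np.int64(180)), (257, np.int64(29), np.int64(211)), (259, np.int64(211), np.int64(89)), (260, np.int64(140), np.int64(91)), (385, np.int64(101), np.int64(60)), (386, np.int64(99), np.int64(33))]
[52.93 11.98 24.8 ]
```

{"method": "servo_tool", "body": {
  "rows": [
    [-0.03,0,0,0,0.3],
    [-0.1,0.002,0.02,-0.005,0.3],
    [-0.2,0.005,0.05,-0.01,0.3],
    [-0.32,0.01,0.12,-0.015,0.3],
    [-0.44,0.014,0.22,-0.02,0.3],
    [-0.54,0.0175,0.34,-0.027,0.3],
    [-0.6,0.0175,0.46,-0.027,0.3],
    [-0.61,0.0175,0.56,-0.027,0.3],
    [-0.61,0.0175,0.64,-0.027,0.3],
    [-0.61,0.0175,0.69,-0.027,0.3],
    [-0.61,0.0175,0.7,-0.027,0.3],
    [-0.61,0.0175,0.7,-0.027,0.3]
  ]
}}

```text
time_s: 13.45
ee_pos: [524.1, -35.4, 260.7]
ee_rot: [-180.0, 0.0, 14.6]
force: [-0.6, -0.3, 0.3]
gripper_width: 52.8
gripper_force: 12.0
```

{"method": "servo_tool", "body": {
  "rows": [
    [0,0,0.02,0,0.3],
    [0,0,0.07,0,0.3],
    [0,0,0.14,0,0.3],
    [0,0,0.22,0,0.3],
    [0,0,0.31,0,0.3],
    [0,0,0.4,0,0.3],
    [0,0,0.48,0,0.3],
    [0,0,0.55,0,0.3],
    [0,0,0.6,0,0.3],
    [0,0,0.62,0,0.3],
    [0,0,0.62,0,0.3],
    [0,0,0.62,0,0.3],
    [0,0,0.62,0,0.3],
    [0,0,0.62,0,0.3],
    [0,0,0.62,0,0.3]
  ]
}}

```text
time_s: 14.7
ee_pos: [525.0, -35.5, 137.7]
ee_rot: [180.0, -0.1, 14.6]
force: [-0.2, 0.2, -0.5]
gripper_width: 52.6
gripper_force: 12.0
```

Run:
```python
from h import *
s=state(); print(s["ee_pos"],s["ee_rot"],s["gripper_width"],s["time_s"])
D=vision.camera_info("side"); cv2.imwrite("pics/side5.png",cv2.cvtColor(vision.grab_frame("side"),cv2.COLOR_RGB2BGR))
p=s["ee_pos"]; y=np.radians(s["ee_rot"][2]); b=p+57.7*np.array([np.cos(y),np.sin(y),0])+[0,0,19]
print("base",b,proj(D,b),"lens",proj(D,(676.3,4.2,155)))
crop('pics/side5.png',230,180,130,95,6,'pics/side5c.png')
```

```text
[524.99555132 -35.48605359 137.70004734] [ 1.79968137e+02 -8.82691328e-02  1.45780306e+01] 52.62592473880343 14.7
base [580.83794323 -20.96306264 156.70004734] (np.float64(303.62744735712175), np.float64(227.84828480623506)) lens (np.float64(271.73905298706103), np.float64(219.60279580301358))
```

View pics/side5c.png

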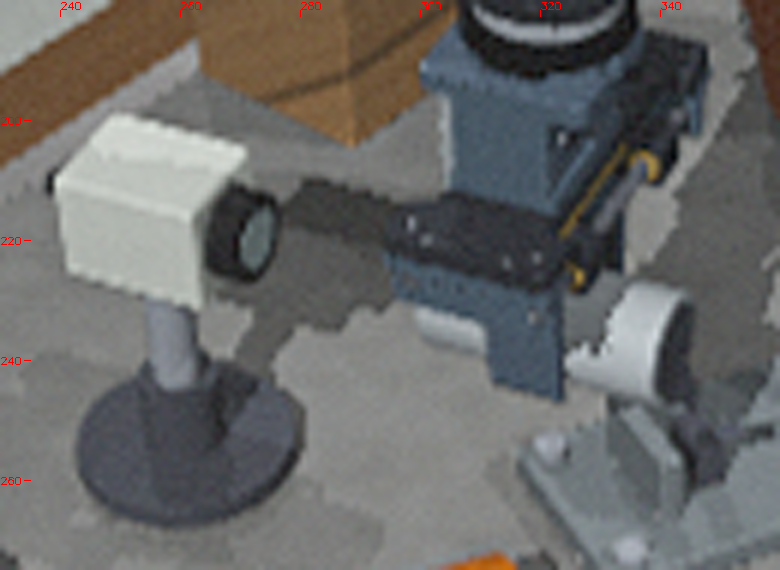

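The side view shows the can level in the gripper, pointing at the lens. The lens is at (271.8,219.7), as predicted. The base's lower-left edge is at about (299.3,234), and the mouth rim spans about (345,228) to (339,247).

Run:
```python
from h import *
np.set_printoptions(precision=1,suppress=True)
D=vision.camera_info("side");b=np.array([580.8,-21,156.7]);y=np.radians(14.6);x=np.array([np.cos(y),np.sin(y),0]);n=np.array([-x[1],x[0],0])
for nm,c in(("base",b),("mouth",b-115*x)):
    P=np.array([proj(D,c+26.5*(np.cos(t)*n+np.sin(t)*np.array([0,0,1]))) for t in np.linspace(0,6.283,73)])
    print(nm,"left",P[P[:,0].argmin()],"right",P[P[:,0].argmax()],"top",P[P[:,1].argmin()],"bot",P[P[:,1].argmax()])
g=cv2.imread("pics/side5.png").astype(int)[:,:,1]
print([(u,g[225:245,u].tolist()) for u in (302,306)]); print(g[235,330:350],g[225:250,338])
```

```text
base left [299.3 232.9] right [307.9 222.9] top [305.7 218.4] bot [301.2 237.3]
mouth left [338.7 244.6] right [346.4 232.7] top [344.9 228.9] bot [340.1 248.2]
[(302, [93, 75, 72, 88, 88, 81, 99, 154, 170, 157, 141, 123, 113, 126, 134, 133, 129, 135, 133, 139]), (306, [68, 85, 74, 68, 89, 85, 84, 89, 149, 174, 157, 146, 131, 118, 128, 134, 134, 137, 140, 136])]
[ 93 156 198 200 198 196 195 195 201 208 122  48  48  56  48  69  89  84
  88  87] [ 82  84 123 160 172 179 182 189 190 191 201 206 209 206 202 192 173 154
 139 138 142 127  99  82 104]
```

{"method": "servo_tool", "body": {
  "rows": [
    [-0.006,0,0.007,0,0.3],
    [-0.006,0,0.007,0,0.3],
    [-0.006,0,0.007,0,0.3],
    [-0.006,0,0.007,0,0.3],
    [-0.006,0,0.007,0,0.3],
    [-0.006,0,0.007,0,0.3],
    [-0.006,0,0.007,0,0.3],
    [-0.006,0,0.007,0,0.3]
  ]
}}

```text
time_s: 15.42
ee_pos: [523.4, -35.7, 135.5]
ee_rot: [180.0, -0.0, 14.6]
force: [-0.6, -1.3, -0.6]
gripper_width: 53.0
gripper_force: 12.0
```

```bash
python3 -c "
from workcell import state,job_done
s=state();print(s['ee_pos'],s['qvel'].round(2),s['gripper_force']);print(job_done())"
```

```text
[523.38689191 -35.72841185 135.54277105] [ 0.07  0.06  0.04  0.02 -0.02 -0.07] 11.978615820407867
the job is handed in; nothing more can be done
None
```

I pressed the round, square and bar keys in that order, each to its stop, and handed the job in at 15.4 s with the can held still and level, its drilled base measured at about 10 cm from the lens, centred and square to it; the hand-in returned no verdict.

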